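# Tap the square blank: half a turn on, a quarter back

## Task

Two taps with crank handles stand started in drilled blanks on the repair bench. Work the one in the square blank: take its crank by the hand grip and turn it half a turn forward (clockwise from above), a quarter turn back to break the chip, half a turn forward, a quarter back, and half a turn forward again, so that it ends one full turn on from where it began; then let go. Leave the tap in the round blank alone.

Things in the scene. Friction and masses are not known exactly. Their poses are not given: they have to be found in the camera images.
- square_grip (a point): Grasp point on the crank of the tap in the SQUARE blank: on the axis of its upright black round hand grip (19 mm across, 46 mm tall, from 109 to 155 mm above the table, spinning freely on its pin), 19 mm below the grip's top. Nothing nearby stands higher. Held firmly, the grip can be carried round its circle without turning the hand.
- square_axis (a point): Point on that tap's vertical axis, level with the grip point: centre of the grip's circle, radius 55 mm. The 10 mm tap stands in a square aluminium blank, 60 x 60 mm, top at 62 mm, in a dark vice 140 x 85 mm, 50 mm high. The tap's flat dark steel crank bar, 96 x 12 mm, lies 98 to 108 mm above the table, its long end carrying the grip.
- square_tap (a joint): Angle of the tap in the square blank, rad: within 0.15 of 0 at the start, growing as it turns clockwise seen from above (forward, cutting); it can turn from -0.7 to 8. Turning takes about 3 N at the grip; it stays where it is left. The tap sinks 1.5 mm a turn.
- round_tap (a joint): Angle of the other tap, rad, 0 at the start: same vice, tap and crank, but its aluminium blank is ROUND, 60 mm across. The two taps stand left and right of the robot's centre line, either way about, at least 0.26 m apart. Not to be turned.

How it is judged:
On the way, in this order (a step that is already met when the one before it is completed fails the run):
1. the tap in the square blank is turned half a turn forward (150 to 210 degrees) (value of joint square_tap between 2.62 and 3.67 rad).
2. a quarter turn back (to 60 to 120 degrees) (value of joint square_tap between 1.05 and 2.1 rad).
3. half a turn forward again (to 240 to 300 degrees) (value of joint square_tap between 4.19 and 5.24 rad).
4. a quarter turn back again (to 150 to 210 degrees) (all of step 1).
5. the last half turn forward (to 330 to 390 degrees) (value of joint square_tap between 5.76 and 6.81 rad), for 0.2 s.
At the end, for the whole second after the job is handed in: The tap in the square blank stands at rest one full turn on (its joint at 6.28 rad within 0.52 rad, 30 degrees), and the tap in the round blank is within 0.25 rad of where it was (all of step 5 and velocity of joint square_tap between -0.05 and 0.05 rad/s and value of joint round_tap between -0.25 and 0.25 rad); the robot touches nothing.
It fails at once if the tap in the round blank is turned by more than 0.25 rad (not (value of joint round_tap between -0.25 and 0.25 rad)).
It also fails if it takes over 64 s, if anything falls off the work surface, if the arm or the gripper's body presses on something with over 40 N, if the wrist force passes 120 N, or if a joint passes its speed limit or range.

## Robot

A 6-joint arm with a two-finger parallel gripper is mounted at the origin on the work surface. World frame = base frame: x ahead of the robot, y to its left, z up, the work surface at z = 0. Lengths are in m, angles in rad, forces in N, time in s.
With the tool pointing down it reaches from about 0.35 to 0.85 m from the base axis. Payload 8.1 kg.
Tool frame: the origin (TCP) lies at the centre of the arm's flange, where the gripper is bolted on; the fingertips stand 186 mm ahead of it and the grasp point (between the pads) lies 167 mm ahead of it; z points along the fingers, y is the direction in which the jaws open and shut (so a half turn about z gives the same grasp; the last joint's range is limited). The gripper opens to 93 mm and grips with 3 to 60 N. Pads are 15 mm wide; open, the fingers measure 128 mm over their backs; the gripper's body (75 mm by 188 mm) begins 65 mm behind the grasp point.
Start: joints at [-1.361, 0.13, 1.488, -0, 1.523, -0.085], TCP at [0.174, -0.574, 0.405] pointing down, gripper open.
Joint ranges: [-2.96, 2.96], [-0.89, 2.26], [0.02, 2.5], [-1.34, 4.48], [0, 2.73], [-2.66, 2.66]. Speed limits (rad/s): [2.39, 2.39, 2.79, 3.14, 3.14, 3.14].

## Interface

Orientations are given as a rotation vector (axis times angle).
In Python, from plant import robot, viewer, order gives the robot as it stands.
- The arm moves only by the tool apply_moves, never from a script. Its argument "deltas" is a list of rows, each a list of 3 entries, a list of its own where there are three numbers: the finger opening in mm, from 0 to 93, then the shift along the tool's x, y, z in mm, then the turn about the tool's z in rad. In form: [[grip, [dx, dy, dz], yaw], ...]. A call has 1 to 5 rows; each row shifts and turns the commanded pose from where the row before left it, along the tool's axes as they then stand; what a row does not reach is not made up. A row lasts 1/8 s, in which the tool goes at most 62.5 mm and 10.7 degrees, less where a joint would pass 70% of its speed; a pose out of reach is approached as far as the arm can. A call is refused whole if a number of a shift passes 62.5 or a number of a turn 0.188, either way. A call with a gripper value outside its range is refused whole. The fingers move at their own pace and stop on an object; "grip_force" is the grip in N (left out, the last holds). Time passes only in rows, so rows that do not move let the fingers close. It gives the time, the measured TCP pose, the force and the opening at its end, in the units of the state.
- robot.read_state(): the state, without advancing time (a new reading comes with each control period).
- viewer.read_camera(name): name is "scene" or "top" or "wrist"; returns the picture (420x560x3 uint8, blue, green, red); there is no depth.
- viewer.get_calibration(name): a dict with "fx", "fy", "cx", "cy" (pixels), "R" (3x3) and "t" (3): a world point X has camera coordinates R X + t. Camera axes: x right, y down, z forward; pixel columns grow to the right and rows downward; lengths in m; the calibration is good to about 2 mm. A picture is of the moment at which its call begins: read the wrist's pose just before it. get_calibration takes no time and is no camera call; for the wrist camera it gives the pose at the moment of the call.
- order.close_job(): hands the job in, once; it reports no verdict.
The state is a dict: "t": time; "q": joint angles; "dq": joint speeds; "joint_torque": joint torques, N m; "tool_pos": TCP position; "orientation": TCP orientation; "force": force on the tool from outside, world axes, zero at the start; "wrist_torque": the same for the moment, N m; "opening": finger opening in m.
Only numpy, scipy, OpenCV 4.12 (cv2) and the standard library are available. Lean on these libraries where they do the work, as an engineer would, in place of code of your own. Each camera call takes 0.05 s, during which the arm holds its last target. There are 200 camera calls.

## Working session

There is one attempt and no reset: what is moved stays moved. The work goes in short steps, Python scripts to look and compute and a tool call to move; the robot and the scene stay as the last step left them, time stands still between calls to the robot, and variables do not carry over. Pictures are saved under pics/ and viewed, about 8 in all and at most 12, crops included, and the job is handed in when it is done.

Besides the shell and the picture viewer there is one more tool, called after "Call:" as name([rows], argument=value, ...), one row to a line, values as JSON. apply_moves: Moves the arm, as the interface text tells. Its arguments: {"type":"object","properties":{"deltas":{"type":"array"},"grip_force":{"type":"number"}},"required":["deltas"]}

```bash
mkdir -p pics
python3 - <<'E'
from plant import robot, viewer, order
import cv2,numpy as np
s=robot.read_state();print({k:np.round(v,3) for k,v in s.items()})
for n in("top","scene"):
    cv2.imwrite(f"pics/{n}0.png",viewer.read_camera(n)); c=viewer.get_calibration(n);print(n,c)
E
```

```text
{'t': np.float64(0.0), 'q': array([-1.361,  0.131,  1.489,  0.   ,  1.523, -0.085]), 'dq': array([-0.002,  0.001,  0.   ,  0.002,  0.001,  0.001]), 'joint_torque': array([-1.0000e-03, -5.5985e+01, -4.9176e+01,  7.7000e-02,  3.6000e-02,
       -0.0000e+00]), 'tool_pos': array([ 0.174, -0.574,  0.404]), 'orientation': array([-3.106, -0.461,  0.   ]), 'force': array([-0.191,  0.009,  0.38 ]), 'wrist_torque': array([ 0.034, -0.01 , -0.034]), 'opening': np.float64(0.093)}
top {'fx': 391.30475307399246, 'fy': 391.30475307399246, 'cx': 278.2249299001382, 'cy': 218.28269808369072, 'R': array([[ 0.02601569, -0.99959222,  0.01177215],
       [-0.99079037, -0.0273484 , -0.13261416],
       [ 0.13288203, -0.00821368, -0.99109783]]), 't': array([-0.01390053,  0.61562091,  0.71414006])}
scene {'fx': 480.2423887494146, 'fy': 480.2423887494146, 'cx': 274.4423320269322, 'cy': 219.70098161672973, 'R': array([[-0.29206661,  0.95636974,  0.0073497 ],
       [ 0.56932153,  0.18003022, -0.8021609 ],
       [-0.76848558, -0.23010007, -0.5970627 ]]), 't': array([ 0.17448634, -0.22069979,  1.30377898])}
```

View pics/top0.png

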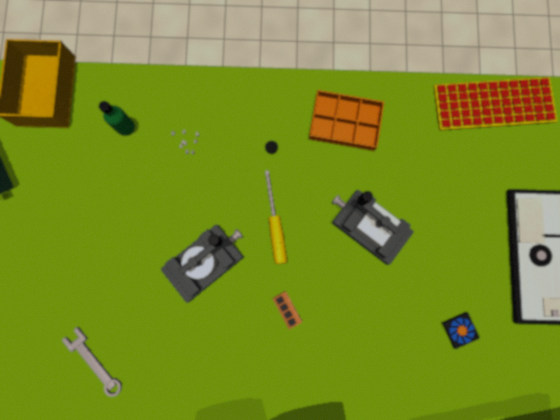

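View pics/scene0.png

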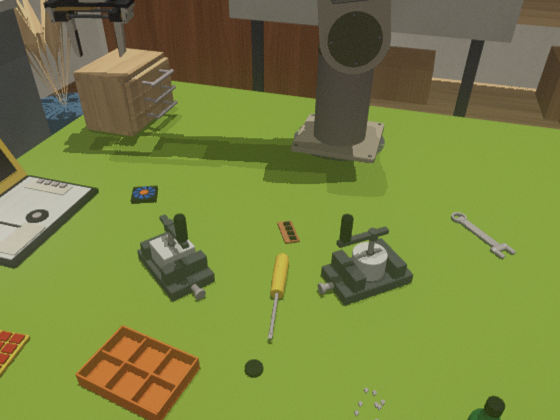

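The top view shows the round blank at about (198,263) and the square blank at about (377,226), which is the right side (y<0). The square tap's grip is near (365,199). I'll enlarge both views there.

Run:
```python
import cv2,numpy as np
a=cv2.imread("pics/top0.png")[180:270,325:425];b=cv2.imread("pics/scene0.png")[200:300,130:230]
a=cv2.resize(a,(400,360),interpolation=cv2.INTER_CUBIC);b=cv2.resize(b,(400,400),interpolation=cv2.INTER_CUBIC)[:360]
im=np.hstack([a,b]);cv2.imwrite("pics/crop0.png",np.uint8(255*(im/255.)**.6))
```

```text
(no output)
```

View pics/crop0.png

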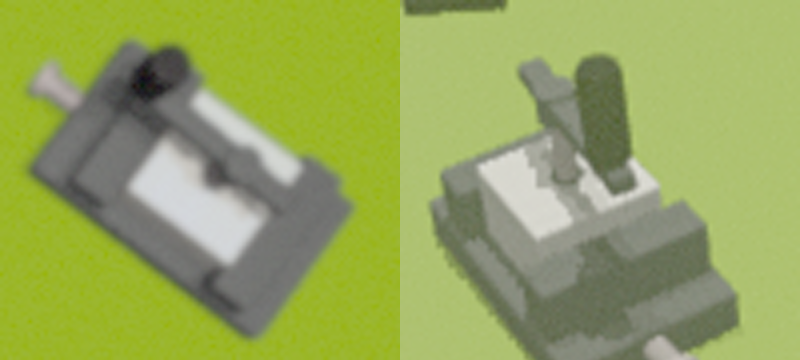

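Left crop: grip top is at about (172,62), which is top pixel (368,195.5). The bar's hub is at about (245,158), top pixel (386,219.5). Right crop: grip top is at scene pixel (180,216).

```bash
cat > h.py <<'E'
from plant import robot, viewer, order
import cv2,numpy as np
def ray(c,u,v,z):
    R,t=np.array(c["R"]),np.array(c["t"]);o=-R.T@t
    d=R.T@np.array([(u-c["cx"])/c["fx"],(v-c["cy"])/c["fy"],1]);return o+d*(z-o[2])/d[2]
def proj(c,X):
    p=np.array(c["R"])@X+c["t"];return p[0]/p[2]*c["fx"]+c["cx"],p[1]/p[2]*c["fy"]+c["cy"]
E
python3 - <<'E'
from h import *
T=viewer.get_calibration("top");S=viewer.get_calibration("scene")
for n,c,u,v,z in[("griptop",T,368,195.5,.155),("griptop",S,180,216,.155),("gripbot",T,362.5,201.5,.109),("hub",T,386,219.5,.108),("barend",T,396,230,.103),("tapbase",T,379,224,.065),("tapbase",S,130+166/4,200+180/4,.062)]:print(n,np.round(ray(c,u,v,z),4))
E
```

```text
griptop [ 0.6426 -0.1439  0.155 ]
griptop [ 0.6409 -0.1424  0.155 ]
gripbot [ 0.6407 -0.1451  0.109 ]
hub [ 0.6099 -0.1868  0.108 ]
barend [ 0.5923 -0.2058  0.103 ]
tapbase [ 0.607  -0.1859  0.065 ]
tapbase [ 0.611  -0.1845  0.062 ]
```

Call:
apply_moves([
  [93, [0, 0, 0], 0.147],
  [93, [0, 0, 0], 0.148],
  [93, [36, -33, 0], 0],
  [93, [36, -33, 0], 0],
  [93, [36, -33, 0], 0],
])

```text
t: 0.72
tool_pos: [0.2831, -0.474, 0.4041]
orientation: [-3.141, 0.001, 0.0]
force: [0.5, 0.4, 0.6]
opening: 0.0933
```

Call:
apply_moves([
  [93, [36, -33, 0], 0],
  [93, [36, -33, 0], 0],
  [93, [36, -33, 0], 0],
  [93, [36, -33, 0], 0],
  [93, [36, -33, 0], 0],
])

```text
t: 1.35
tool_pos: [0.4633, -0.3088, 0.4043]
orientation: [-3.141, 0.0, 0.001]
force: [0.3, -0.3, 0.5]
opening: 0.0928
```

Call:
apply_moves([
  [93, [36, -33, 0], 0],
  [93, [36, -33, 0], 0],
  [93, [36, -33, 0], 0],
  [93, [20, -20, 0], 0],
  [93, [0, 0, 0], 0],
])

```text
t: 1.98
tool_pos: [0.5913, -0.1895, 0.4039]
orientation: [-3.141, -0.004, 0.002]
force: [-0.7, -0.3, 0.2]
opening: 0.0928
```

Run:
```python
from h import *
c=viewer.get_calibration("wrist");cv2.imwrite("pics/w1.png",viewer.read_camera("wrist"))
for X in([.641,-.144,.155],[.609,-.186,.108]):print(proj(c,np.array(X)))
print(c, robot.read_state()["tool_pos"])
```

```text
(np.float64(222.42311043721574), np.float64(155.11849051053005))
(np.float64(278.1942391174266), np.float64(182.92405424820265))
{'fx': 299.55306310294344, 'fy': 299.55306310294344, 'cx': 280.58615882460083, 'cy': 203.0855570359785, 'R': array([[ 0.00233308, -0.999995  , -0.00213564],
       [-0.95921211, -0.00284162,  0.28267305],
       [-0.28267771,  0.00138903, -0.95921394]]), 't': array([-0.18944193,  0.53411524,  0.55811734])} [ 0.5905975  -0.19058435  0.40394493]
```

View pics/w1.png

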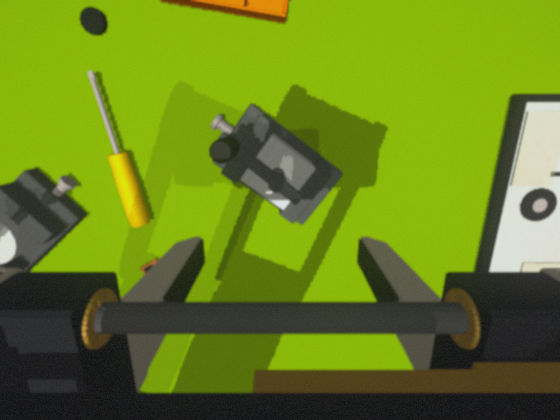

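The wrist view shows the grip top at about (222,151) and the hub at about (277,182). I'll take a brightened crop of that area.

Run:
```python
from h import *
a=cv2.imread("pics/w1.png")[95:235,195:355]
a=cv2.resize(a,None,fx=5,fy=4.2857*1.1667*1,interpolation=cv2.INTER_CUBIC)[:600] if 0 else cv2.resize(a,None,fx=4,fy=4,interpolation=cv2.INTER_CUBIC)
cv2.imwrite("pics/w1c.png",np.uint8(255*(a/255.)**.45))
```

```text
(no output)
```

View pics/w1c.png

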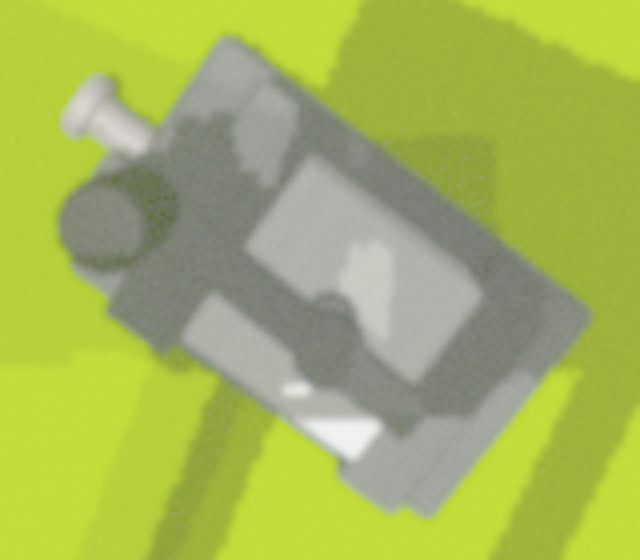

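Grip top is at crop (101,224), which is wrist pixel (220.3,151). The hub is at crop (328,345), which is (277,181.3).

Run:
```python
from h import *
c=viewer.get_calibration("wrist")
g=ray(c,220.3,151,.155);a=ray(c,277,181.3,.108);print(g,a,np.linalg.norm((g-a)[:2]),np.degrees(np.arctan2(*(g-a)[1::-1])))
print(robot.read_state()["tool_pos"])
```

```text
[ 0.64335643 -0.14382922  0.155     ] [ 0.60973144 -0.18615236  0.108     ] 0.054054489512595914 51.533475316167895
[ 0.5905975  -0.19058435  0.40394493]
```

Call:
apply_moves([
  [93, [27, -23, 0], 0],
  [93, [25.5, -23.5, 20], 0],
  [93, [0, 0, 40], 0],
  [93, [0, 0, 40], 0],
  [60, [0, 0, 0], 0],
], grip_force=45)

```text
t: 2.65
tool_pos: [0.6407, -0.1454, 0.3002]
orientation: [-3.139, 0.002, 0.013]
force: [-0.4, 0.2, 0.3]
opening: 0.087
```

Call:
apply_moves([
  [50, [0, 0, 0], 0],
  [50, [0, 0, 0], 0],
])

```text
t: 2.9
tool_pos: [0.6436, -0.1454, 0.3077]
orientation: [3.14, -0.001, 0.006]
force: [0.6, 0.7, 1.3]
opening: 0.0679
```

Run:
```python
from h import *
cv2.imwrite("pics/w2.png",viewer.read_camera("wrist")[100:420]);s=robot.read_state();print(s["tool_pos"],s["force"],s["opening"])
```

```text
[ 0.64357685 -0.14529826  0.30753019] [ 0.19696073 -0.15396171 -0.26376514] 0.0638251651479381
```

View pics/w2.png

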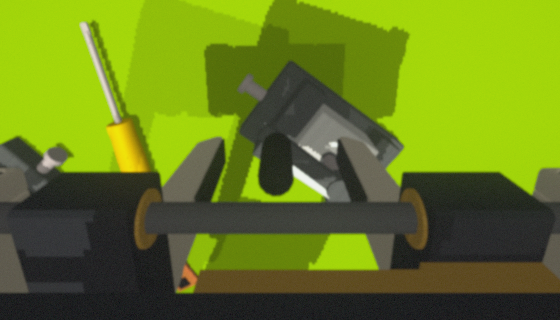

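The grip at about (276,165) stands between the open fingers, roughly centred. Closing now.

Call:
apply_moves([
  [10, [0, 0, 3], 0],
  [10, [0, 0, 0], 0],
  [10, [0, 0, 0], 0],
  [10, [0, 0, 0], 0],
  [10, [0, 0, 0], 0],
], grip_force=45)

```text
t: 3.58
tool_pos: [0.643, -0.1443, 0.3018]
orientation: [-3.141, -0.0, 0.0]
force: [0.5, 3.2, 0.7]
opening: 0.0185
```

Call:
apply_moves([
  [10, [0, 0, 0], 0],
  [10, [0, 0, 0], 0],
])

```text
t: 3.82
tool_pos: [0.643, -0.1444, 0.3018]
orientation: [-3.141, -0.0, -0.0]
force: [0.7, 4.2, 0.6]
opening: 0.0183
```

Run:
```python
import numpy as np
def rows(a0,a1,ph=51.6,r=55):
    th=np.radians(ph-np.arange(a0,a1+np.sign(a1-a0),12*np.sign(a1-a0)))
    p=np.round(r*np.c_[np.cos(th),-np.sin(th)],1)
    d=np.diff(p,axis=0)
    print(a0,a1); 
    for i in range(0,len(d),5): print([[10,[round(float(x),1),round(float(y),1),0.05],0] for x,y in d[i:i+5]])
rows(0,360)
```

```text
0 360
[[10, [8.2, 8.0, 0.05], 0], [10, [6.3, 9.6, 0.05], 0], [10, [4.3, 10.7, 0.05], 0], [10, [1.9, 11.3, 0.05], 0], [10, [-0.5, 11.5, 0.05], 0]]
[[10, [-2.8, 11.2, 0.05], 0], [10, [-5.2, 10.3, 0.05], 0], [10, [-7.1, 9.0, 0.05], 0], [10, [-8.9, 7.3, 0.05], 0], [10, [-10.2, 5.3, 0.05], 0]]
[[10, [-11.0, 3.1, 0.05], 0], [10, [-11.5, 0.8, 0.05], 0], [10, [-11.4, -1.7, 0.05], 0], [10, [-10.8, -4.0, 0.05], 0], [10, [-9.7, -6.2, 0.05], 0]]
[[10, [-8.2, -8.0, 0.05], 0], [10, [-6.3, -9.6, 0.05], 0], [10, [-4.3, -10.7, 0.05], 0], [10, [-1.9, -11.3, 0.05], 0], [10, [0.5, -11.5, 0.05], 0]]
[[10, [2.8, -11.2, 0.05], 0], [10, [5.2, -10.3, 0.05], 0], [10, [7.1, -9.0, 0.05], 0], [10, [8.9, -7.3, 0.05], 0], [10, [10.2, -5.3, 0.05], 0]]
[[10, [11.0, -3.1, 0.05], 0], [10, [11.5, -0.8, 0.05], 0], [10, [11.4, 1.7, 0.05], 0], [10, [10.8, 4.0, 0.05], 0], [10, [9.7, 6.2, 0.05], 0]]
```

Call:
apply_moves([
  [10, [8.2, 8.0, 0.05], 0],
  [10, [6.3, 9.6, 0.05], 0],
  [10, [4.3, 10.7, 0.05], 0],
  [10, [1.9, 11.3, 0.05], 0],
  [10, [-0.5, 11.5, 0.05], 0],
])

```text
t: 4.45
tool_pos: [0.6626, -0.1967, 0.3007]
orientation: [-3.141, 0.001, 0.004]
force: [-7.6, 5.0, 1.1]
opening: 0.0184
```

Call:
apply_moves([
  [10, [-2.8, 11.2, 0.05], 0],
  [10, [-5.2, 10.3, 0.05], 0],
  [10, [-7.1, 9.0, 0.05], 0],
  [10, [-8.9, 7.3, 0.05], 0],
  [10, [-10.2, 5.3, 0.05], 0],
])

```text
t: 5.08
tool_pos: [0.6286, -0.2383, 0.3005]
orientation: [-3.138, -0.0, 0.002]
force: [-1.6, 12.2, 1.0]
opening: 0.018
```

Call:
apply_moves([
  [10, [-11.0, 3.1, 0.05], 0],
  [10, [-11.5, 0.8, 0.05], 0],
  [10, [-11.4, -1.7, 0.05], 0],
  [10, [-10.8, -4.0, 0.05], 0],
  [10, [-9.7, -6.2, 0.05], 0],
])

```text
t: 5.7
tool_pos: [0.575, -0.2312, 0.301]
orientation: [3.141, -0.001, 0.005]
force: [6.1, 3.4, -4.6]
opening: 0.0181
```

Call:
apply_moves([
  [10, [0, 0, 0], 0],
  [10, [0, 0, 0], 0],
])

```text
t: 5.95
tool_pos: [0.5749, -0.2311, 0.3009]
orientation: [-3.141, 0.001, -0.002]
force: [1.8, 4.7, -1.9]
opening: 0.0184
```

Call:
apply_moves([
  [10, [9.7, 6.2, -0.05], 0],
  [10, [10.8, 4.0, -0.05], 0],
  [10, [11.4, 1.7, -0.05], 0],
  [10, [11.5, -0.8, -0.05], 0],
  [10, [11.0, -3.1, -0.05], 0],
])

```text
t: 6.58
tool_pos: [0.6287, -0.2385, 0.3003]
orientation: [-3.138, 0.001, 0.005]
force: [-7.6, 9.3, 2.9]
opening: 0.0185
```

Call:
apply_moves([
  [10, [10.2, -5.3, -0.05], 0],
  [10, [8.9, -7.3, -0.05], 0],
  [10, [7.1, -9.0, -0.05], 0],
  [10, [0, 0, 0], 0],
  [10, [0, 0, 0], 0],
])

```text
t: 7.2
tool_pos: [0.6545, -0.2173, 0.3005]
orientation: [-3.14, 0.0, 0.006]
force: [-5.9, 5.6, 1.8]
opening: 0.0183
```

Call:
apply_moves([
  [10, [-7.1, 9.0, 0.05], 0],
  [10, [-8.9, 7.3, 0.05], 0],
  [10, [-10.2, 5.3, 0.05], 0],
  [10, [-11.0, 3.1, 0.05], 0],
  [10, [-11.5, 0.8, 0.05], 0],
])

```text
t: 7.82
tool_pos: [0.6066, -0.2422, 0.3006]
orientation: [-3.139, -0.0, -0.001]
force: [3.4, 10.4, -1.7]
opening: 0.0182
```

Call:
apply_moves([
  [10, [-11.4, -1.7, 0.05], 0],
  [10, [-10.8, -4.0, 0.05], 0],
  [10, [-9.7, -6.2, 0.05], 0],
  [10, [-8.2, -8.0, 0.05], 0],
  [10, [-6.3, -9.6, 0.05], 0],
])

```text
t: 8.45
tool_pos: [0.5599, -0.2141, 0.3011]
orientation: [3.14, -0.002, 0.002]
force: [3.2, -2.2, -3.3]
opening: 0.0182
```

Call:
apply_moves([
  [10, [-4.3, -10.7, 0.05], 0],
  [10, [-1.9, -11.3, 0.05], 0],
  [10, [0.5, -11.5, 0.05], 0],
  [10, [2.8, -11.2, 0.05], 0],
  [10, [5.2, -10.3, 0.05], 0],
])

```text
t: 9.07
tool_pos: [0.5612, -0.1574, 0.3008]
orientation: [-3.141, 0.0, 0.006]
force: [-8.3, 0.4, 5.5]
opening: 0.0181
```

Call:
apply_moves([
  [10, [0, 0, 0], 0],
  [10, [0, 0, 0], 0],
])

```text
t: 9.32
tool_pos: [0.5616, -0.1568, 0.3008]
orientation: [-3.139, -0.001, 0.005]
force: [-7.0, 4.2, 7.1]
opening: 0.0186
```

Call:
apply_moves([
  [10, [-5.2, 10.3, -0.05], 0],
  [10, [-2.8, 11.2, -0.05], 0],
  [10, [-0.5, 11.5, -0.05], 0],
  [10, [1.9, 11.3, -0.05], 0],
  [10, [4.3, 10.7, -0.05], 0],
])

```text
t: 9.95
tool_pos: [0.5595, -0.2127, 0.301]
orientation: [-3.14, -0.0, 0.004]
force: [-2.4, 2.0, 1.7]
opening: 0.0182
```

Call:
apply_moves([
  [10, [6.3, 9.6, -0.05], 0],
  [10, [8.2, 8.0, -0.05], 0],
  [10, [9.7, 6.2, -0.05], 0],
  [10, [0, 0, 0], 0],
  [10, [0, 0, 0], 0],
])

```text
t: 10.58
tool_pos: [0.585, -0.2367, 0.3009]
orientation: [-3.141, -0.0, -0.002]
force: [4.2, 3.2, -1.5]
opening: 0.0184
```

Call:
apply_moves([
  [10, [-9.7, -6.2, 0.05], 0],
  [10, [-8.2, -8.0, 0.05], 0],
  [10, [-6.3, -9.6, 0.05], 0],
  [10, [-4.3, -10.7, 0.05], 0],
  [10, [-1.9, -11.3, 0.05], 0],
])

```text
t: 11.2
tool_pos: [0.5529, -0.1911, 0.301]
orientation: [3.141, -0.001, -0.003]
force: [-2.9, -3.1, 1.5]
opening: 0.018
```

Call:
apply_moves([
  [10, [0.5, -11.5, 0.05], 0],
  [10, [2.8, -11.2, 0.05], 0],
  [10, [5.2, -10.3, 0.05], 0],
  [10, [7.1, -9.0, 0.05], 0],
  [10, [8.9, -7.3, 0.05], 0],
])

```text
t: 11.82
tool_pos: [0.5775, -0.1404, 0.3007]
orientation: [-3.14, -0.0, 0.005]
force: [-4.5, 2.1, 4.0]
opening: 0.0183
```

Call:
apply_moves([
  [10, [10.2, -5.3, 0.05], 0],
  [10, [11.0, -3.1, 0.05], 0],
  [10, [11.5, -0.8, 0.05], 0],
  [10, [11.4, 1.7, 0.05], 0],
  [10, [10.8, 4.0, 0.05], 0],
])

```text
t: 12.45
tool_pos: [0.6336, -0.1377, 0.3003]
orientation: [-3.14, -0.001, 0.001]
force: [-2.6, 3.0, 0.7]
opening: 0.0185
```

Call:
apply_moves([
  [10, [9.7, 6.2, 0.05], 0],
  [10, [0, 0, 0], 0],
  [10, [0, 0, 0], 0],
  [10, [0, 0, 0], 0],
  [10, [0, 0, 0], 0],
])

```text
t: 13.08
tool_pos: [0.6431, -0.1449, 0.3006]
orientation: [3.141, -0.001, 0.002]
force: [4.0, 1.5, 0.1]
opening: 0.018
```

Call:
apply_moves([
  [40, [0, 0, 0], 0],
  [60, [0, 0, 0], 0],
  [60, [0, 0, 0], 0],
  [60, [0, 0, 0], 0],
  [60, [0, 0, 0], 0],
])

```text
t: 13.7
tool_pos: [0.6429, -0.1447, 0.3002]
orientation: [-3.142, 0.0, 0.0]
force: [0.3, 0.3, -0.3]
opening: 0.0592
```

Call:
apply_moves([
  [60, [0, 0, -20], 0],
  [60, [0, 0, -40], 0],
  [60, [0, 0, -40], 0],
  [60, [-40, 35, -30], 0],
  [60, [0, 0, 0], 0],
])

```text
t: 14.32
tool_pos: [0.602, -0.1818, 0.4364]
orientation: [3.138, -0.004, 0.011]
force: [0.1, 0.4, -0.0]
opening: 0.0598
```

Run:
```python
from h import *
c=viewer.get_calibration("wrist");w=viewer.read_camera("wrist")
cv2.imwrite("pics/w3.png",np.uint8(255*(w/255.)**.5));s=robot.read_state();print(s["t"],s["tool_pos"],s["force"],s["opening"])
for X in([.6434,-.1438,.1535],[.6097,-.1862,.1065]):print(proj(c,np.array(X)))
```

```text
14.375 [ 0.60253525 -0.18071398  0.43407783] [ 0.98949526 -0.14002835 -0.48148416] 0.060094207379761205
(np.float64(237.22847045681758), np.float64(162.46605356306463))
(np.float64(284.52633804955644), np.float64(187.60988528146592))
```

View pics/w3.png

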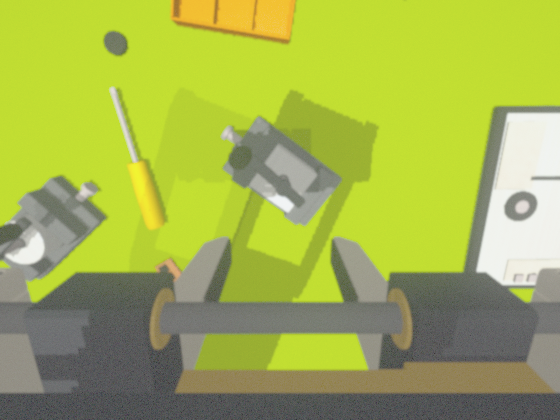

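Square crank: the grip is at (239,157) and the hub at (286,183). Both are offset by the same (+2,-4) px from the predicted starting pose, so the crank is back in its starting direction. Next I'll check the round tap against the first pictures, and the square one again.

Run:
```python
from h import *
o=cv2.imread("pics/scene0.png");n=viewer.read_camera("scene");cv2.imwrite("pics/scene1.png",n)
d=cv2.absdiff(o,n).max(2)
print("round diff",d[205:300,315:415].mean(),d[205:300,315:415].max(),"square diff",d[205:300,130:220].mean())
f=lambda x:cv2.resize(np.uint8(255*(x[200:300,130:415]/255.)**.6),None,fx=2.8,fy=2.8,interpolation=cv2.INTER_CUBIC)
cv2.imwrite("pics/cmp.png",np.vstack([f(o),f(n)]));s=robot.read_state();print(s["t"],s["force"],abs(s["dq"]).max())
```

```text
round diff 7.519052631578948 19 square diff 22.458479532163743
14.425 [-1.12015687  0.84186009 -0.27246612] 0.03611147598499189
```

View pics/cmp.png

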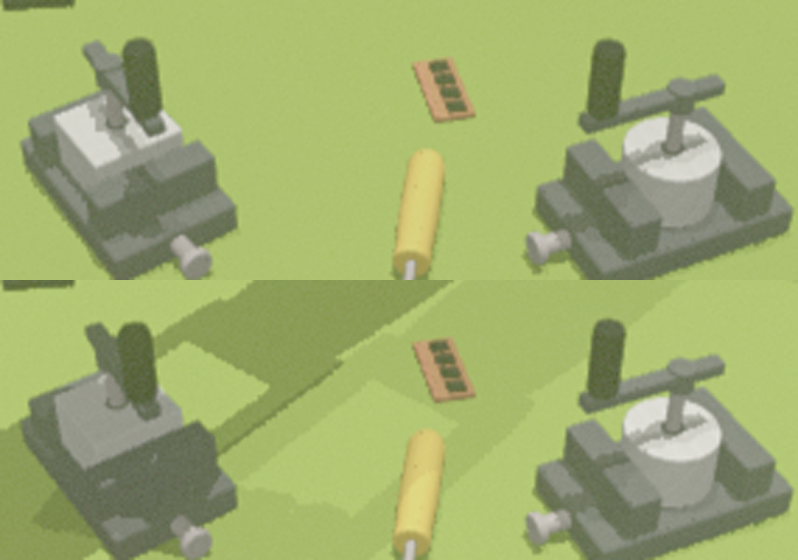

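The round tap has not moved. The square crank is back in its starting direction, one turn on, and the gripper is clear. Handing in.

```bash
python3 -c "
from plant import order
print(order.close_job())"
```

```text
the job is handed in; nothing more can be done
None
```

I worked the tap in the square blank (right side, y<0) by its hand grip and handed the job in at about 14.4 s of the 64 s allowed. The hand-in reports no verdict.

**Turning:** with the starting direction as 0°, the moves as worked out from the measured tool position were:

| Move | Angle reached |
|---|---|
| Forward | about 180° |
| Back | about 85° |
| Forward | about 264° |
| Back | about 167° |
| Forward | about 360° |

I then let go and lifted clear. The opening stayed at about 18 mm throughout, so the grip was not lost, and force readings after each move were under about 13 N.

**Last checks:**
- **Square tap:** the wrist and scene pictures show its crank back close to its starting direction. A small shift that was the same for grip and hub fits the arm still settling. I inferred the joint angle from this and the tool position; it could not be read directly.
- **Round tap:** its crank looks unchanged between the first and last scene pictures.
- **Gripper:** it is well above the work, with force readings near zero.

No check failed.

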